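# Pump up the clamp nest

## Robot

A 6-joint arm with a two-finger parallel gripper is mounted at the origin on the work surface; the furniture and walls round the work are solid. World frame = base frame: x ahead of the robot, y to its left, z up, the work surface at z = 0. Lengths are in mm, angles in rad, forces in N, time in s.
With the tool pointing down it reaches from about 275 to 750 mm from the base axis. Payload 10.2 kg.
Tool frame: the origin (TCP) lies at the very end of the fingers, on their centre line; the grasp point (between the pads) lies 19 mm behind it; z points along the fingers, y is the line along which they close (so a half turn about z gives the same grasp; the last joint's range is limited). The gripper opens to 85 mm and grips with 20 to 120 N. Pads are 22 mm wide; open, the fingers measure 114 mm over their backs; the gripper's body (76 mm by 85 mm) begins 54 mm behind the grasp point. The pads swing forward as they close: fully open they stand 13 mm farther back than shut.
Start: joints at [0.912, 0.313, 1.498, -0, 1.331, -0.223], TCP at [221.634, 475.93, 231.294] pointing down, gripper open.
Joint ranges: [-2.94, 2.94], [-0.97, 2.17], [0.19, 2.56], [-1.23, 4.37], [0.02, 3.11], [-2.88, 2.88]. Speed limits (rad/s): [2.39, 2.39, 3.01, 3.14, 3.14, 3.14].

## Interface

Orientations are given as a unit quaternion [w, x, y, z].
In Python, from rig import * gives the robot as it stands. The module is installed in compiled form; this text tells all that it offers.
- The arm moves only by the shell command python3 -m crank 'ROWS' [FORCE]. ROWS is JSON, a list that holds one entry, the list of rows, each a list of 7 numbers: the shift along the tool's x, y, z in units of 25 mm (1.0 is 25 mm), then the turn, a rotation vector about the tool's x, y, z in units of 8 degrees (1.0 is 8 degrees), then the finger opening in mm, from 0 to 85.4. A call has exactly 8 rows; each row shifts and turns the commanded pose from where the row before left it, along the tool's axes as they then stand; what a row does not reach is not made up. A row lasts 1/10 s, in which the tool goes at most 50 mm and 8.59 degrees, less where a joint would pass 70% of its speed; a pose out of reach is approached as far as the arm can. A call is refused whole if a number of a shift passes 1 or a number of a turn 1, either way. A call with a gripper value outside its range is refused whole. The fingers move at their own pace and stop on an object; FORCE is the grip in N (left out, the last holds). Time passes only in rows, so rows that do not move let the fingers close, or fill a call up. It gives the time, the measured TCP pose, the force, the opening and the grip force at its end, in the units of the state.
- sense(): the state, without advancing time (a new reading comes with each control period).
- capture(name): name is "scene" or "top" or "wrist"; returns the picture (400x640x3 uint8, blue, green, red); there is no depth.
- camera_model(name): a dict with "fx", "fy", "cx", "cy" (pixels), "world_from_camera" (4x4, takes a point from camera to world coordinates); the wrist camera has in their place "T_tool_cam" (4x4, takes a point from camera to tool coordinates, whose origin is the TCP and whose axes are the flange's). Camera axes: x right, y up, looking along -z (the intrinsics and any distortion apply to the point x, -y, -z); pixel columns grow to the right and rows downward; lengths in mm; the calibration is good to about 2 mm. A picture is of the moment at which its call begins: read the wrist's pose just before it. camera_model takes no time and is no camera call.
- finish_job(): hands the job in; it is judged then, once.
The state is a dict: "time_s": time; "joints": joint angles; "dq": joint speeds; "tau": joint torques, N m; "eef_pos": TCP position; "ee_rot": TCP orientation; "force": force on the tool from outside, world axes, zero at the start; "wrist_torque": the same for the moment, N m; "grip_width": opening from 0.0 (shut) to 1.0 (fully open); "grip_force": force on a finger pad.
Only numpy, scipy, OpenCV 4.12 (cv2) and the standard library are available. Lean on these libraries where they do the work, as an engineer would, in place of code of your own. Each camera call takes 0.05 s, during which the arm holds its last target. There are 200 camera calls.

## Task

Get the phone shell in the hand-pumped clamp nest ready for work with your fingertips alone, pinching and lifting nothing: first push the shell along the nest until its end is home against the stop by the pump, then push the pump's valve lever all the way round from shut to open. Then pump the plunger with full strokes, letting it come right up each time, until the indicator pin stands fully out with its groove clear of the brass nut, and do not press the plunger again after that. Do not touch the pin, and leave the things lying around where they are.

Things in the scene. Friction and masses are not known exactly. Their poses are not given: they have to be found in the camera images.
- clamp_nest: Fixed clamp nest, aluminium base plate 12 mm thick, spanning x -78..50, y -158..172 mm; origin on its underside; the plate's top is the nest floor. x points away from the robot, y (the nest's length) to its left, z up; yaw within 9 degrees. Numbers below are mm in this frame. Grey pump housing on the plate: x -44..40, y 59..165, top at height 74. The -y end of the nest is open.
- stop_face (a point): Middle of the lower edge of the end stop's face, at nest x 0, y 45, height 12. The stop is a fixed steel bar, x -35..35, y 45..55, top at height 28.
- bar_rest (a point): Lower edge, mid length, of where the clamp bar's face stands when slack: nest x -42, y -30, height 12. The bar lies in front of the shell, y -90..30, top at height 26; it moves 6 mm in +x as the pin rises and closes on the shell. The fixed back rail beyond the shell has its face at x 40, y -110..40, top at height 26. Neither is to be handled.
- shell: Loose black phone shell lying flat in the nest, 75 (x) x 150 (y) x 10 (z) mm, about 50 g; origin at the centre of its underside. It lies lengthwise between rail and bar with a few mm of play, its +y end 12 to 40 mm short of the stop. Home: its centre at nest y -30. Push on its -y end face with closed fingertips, down between rail and bar.
- valve_shaft (a point): On the axis of the valve lever's upright shaft at the housing's top: nest x 0, y 142, height 74.
- valve_knob (a point): Top of the upright black knob on the end of the valve lever, 45 mm from the shaft; knob 10 to 16 mm across, from height 84 to 112.
- valve (a joint): Valve lever, rad. 0 = shut, pointing to nest +x (away from the robot); 1.571 = open, pointing to nest +y (away from the shell). It turns anticlockwise seen from above between these stops, stays where it is left and needs about 1.5 N at the knob. It starts at 0 to 0.3; open counts from 1.3. While shut, pumping does not move the pin.
- plunger (a joint): Pump plunger, m: 0 = up, 0.011 = fully down on its stop. Spring-loaded: about 9 N to start, 14 N at the bottom; comes up by itself when let go. Full stroke: at least 9 mm down, then fully up again.
- plunger_top (a point): Middle of the top of the round black plunger knob, 36 mm across, on the housing at nest x -4, y 80; height 114 when up. Moves with the plunger.
- pin (a joint): Indicator pin, m: 0 = fully in, 0.032 to 0.033 = fully out (counts from 0.0295). Starts at 0 to 0.014 and stays where it is. It rises as the plunger comes up, about 6.4 mm a stroke (the first 4 to 11 mm), and stands at 0.025 to 0.027 one stroke before fully out; 3 to 5 full strokes are needed.
- pin_head: Steel head of the indicator pin, 12 mm across, on an 8 mm stem; origin at the middle of its top, 6 mm above the brass nut when fully in, 38 mm when fully out. A turned groove 32 to 36 mm below its top shows whole above the nut only when fully out. Not to be touched.
- pin_nut (a point): Top of the hexagonal brass nut the pin comes out of: nest x -26, y 112, height 84.
- loupe: loose black print loupe, 37 mm across, 44 mm high, standing beside the pump end of the nest; not part of the job.
- marker: loose felt marker, 15x132x16 mm, lying in front of the nest; not part of the job.
- ink_tin: loose ink tin, 61 mm across, 50 mm high, standing on the right; not part of the job.
- shell_belt: another phone shell, 75x150x10 mm, loose on the belt at the far right, waiting; not part of the job.

How it is judged:
By the outcome, as a careful person would: the job done as asked, in the order asked, and still so for the second after the job is handed in, with the robot touching nothing.
It also fails if it takes over 54 s, if anything falls off the work surface, if the arm or the gripper's body presses on something with over 40 N, if the wrist force passes 120 N, or if a joint passes its speed limit or range.

## Working session

There is one attempt and no reset: what is moved stays moved. The work goes in short steps, Python scripts to look and compute and a shell command to move; the robot and the scene stay as the last step left them, time stands still between calls to the robot, and variables do not carry over. Pictures are saved under pics/ and viewed, at most 10 in all, crops included, and the job is handed in when it is done.

```bash
mkdir -p pics; python3 - <<'E'
from rig import *
import cv2
s=sense();print(s)
for n in("scene","top"):
    cv2.imwrite(f"pics/{n}0.png",capture(n)); print(n,camera_model(n))
print(camera_model("wrist"))
E
```

```text
{'time_s': 0.0, 'joints': array([ 9.11552857e-01,  3.13473476e-01,  1.49844119e+00, -2.18471146e-05,
        1.33098127e+00, -2.23380726e-01]), 'dq': array([ 0.00205656, -0.00023647,  0.00067502, -0.00055108, -0.00034362,
        0.00107644]), 'tau': array([-1.34139569e-03, -4.12260926e+01, -2.59744745e+01, -2.37601716e-04,
        4.01241836e-03, -1.84146040e-05]), 'eef_pos': array([221.49823853, 475.70630249, 230.72151425]), 'ee_rot': array([-2.68739246e-04,  2.16207803e-01,  9.76347152e-01, -5.93738150e-04]), 'force': array([-0.19967782,  0.11764883,  0.09668813]), 'wrist_torque': array([-0.04812049, -0.0133444 , -0.0015614 ]), 'grip_force': 0.0, 'grip_width': 1.0002283237351646}
scene {'fx': 484.0273875675425, 'fy': 484.0273875675425, 'cx': 301.2414368257028, 'cy': 196.1144388768739, 'world_from_camera': array([[ 4.55787770e-01,  5.80475887e-01, -6.74763109e-01,
        -3.87378035e+02],
       [-8.89931555e-01,  2.82957266e-01, -3.57710795e-01,
        -5.93130976e+02],
       [-1.67133667e-02,  7.63533189e-01,  6.45552270e-01,
         8.70011544e+02],
       [ 0.00000000e+00, 
[... 289 characters left out ...]
85905e-01, -2.06916614e-02,  1.23888728e-05,
        -1.70879855e+02],
       [-2.10340556e-03,  1.02228581e-01,  9.94758711e-01,
         1.41718125e+03],
       [ 0.00000000e+00,  0.00000000e+00,  0.00000000e+00,
         1.00000000e+00]])}
{'fx': 292.2259255208276, 'fy': 292.2259255208276, 'cx': 320.3968029373124, 'cy': 203.97495275351582, 'T_tool_cam': array([[-6.25755681e-04,  9.48475532e-01,  3.16849766e-01,
         8.06219351e+01],
       [ 9.99998995e-01,  1.90356827e-04,  1.40510206e-03,
        -1.21446893e+00],
       [ 1.27239041e-03,  3.16850327e-01, -9.48474697e-01,
        -1.42602205e+02],
       [ 0.00000000e+00,  0.00000000e+00,  0.00000000e+00,
         1.00000000e+00]])}
```

View pics/top0.png

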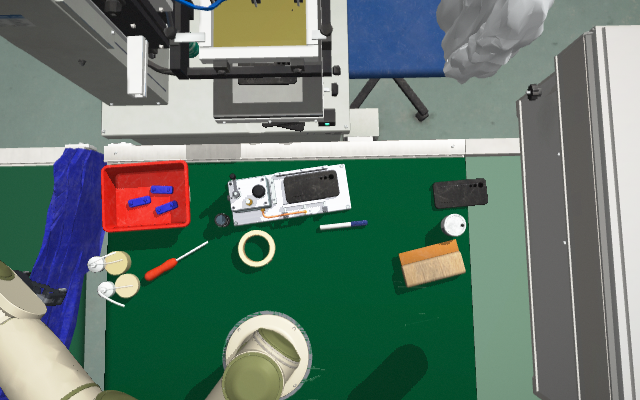

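View pics/scene0.png

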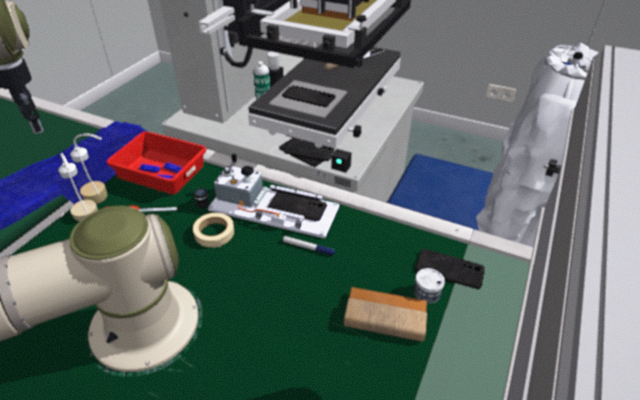

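The top view shows the nest at about (232..352, 165..225), with the pump on the left and the shell on the right. The scene view shows the nest at about (210..340, 165..235). I'll enlarge the nest.

```bash
cat >h.py <<'E'
from rig import *
import cv2,numpy as np
def proj(n,P,pose=None):
    m=camera_model(n)
    T=m.get("world_from_camera")
    if T is None: T=pose@m["T_tool_cam"]
    q=(np.c_[np.atleast_2d(P),np.ones(len(np.atleast_2d(P)))]@np.linalg.inv(T).T)[:,:3]
    return np.c_[m["fx"]*q[:,0]/-q[:,2]+m["cx"], m["fy"]*-q[:,1]/-q[:,2]+m["cy"]]
def back(n,uv,z,pose=None):
    m=camera_model(n); T=m.get("world_from_camera")
    if T is None: T=pose@m["T_tool_cam"]
    d=T[:3,:3]@np.array([(uv[0]-m["cx"])/m["fx"],-(uv[1]-m["cy"])/m["fy"],-1])
    return T[:3,3]+d*(z-T[2,3])/d[2]
def nest(P,N): # N=[x,y,yaw]
    P=np.atleast_2d(P).astype(float);c,s=np.cos(N[2]),np.sin(N[2])
    return np.c_[N[0]+c*P[:,0]-s*P[:,1],N[1]+s*P[:,0]+c*P[:,1],P[:,2]]
def tool():
    from scipy.spatial.transform import Rotation as R
    s=sense();T=np.eye(4);w,x,y,z=s["ee_rot"];T[:3,:3]=R.from_quat([x,y,z,w]).as_matrix();T[:3,3]=s["eef_pos"];return T
E
python3 - <<'E'
import cv2
a=cv2.imread("pics/top0.png")[155:235,212:362]
cv2.imwrite("pics/topc.png",cv2.resize(a,None,fx=5.33,fy=5.33,interpolation=cv2.INTER_CUBIC))
a=cv2.imread("pics/scene0.png")[145:245,195:345]
cv2.imwrite("pics/scenec.png",cv2.resize(a,None,fx=5.33,fy=5.33,interpolation=cv2.INTER_CUBIC))
E
```

```text
(no output)
```

View pics/topc.png

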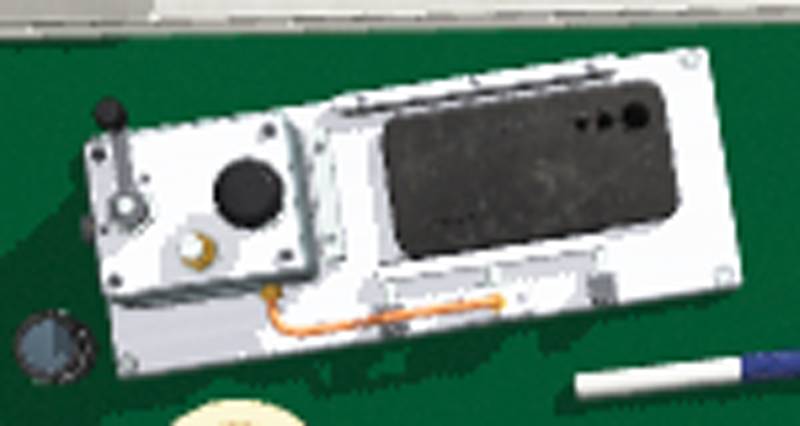

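View pics/scenec.png

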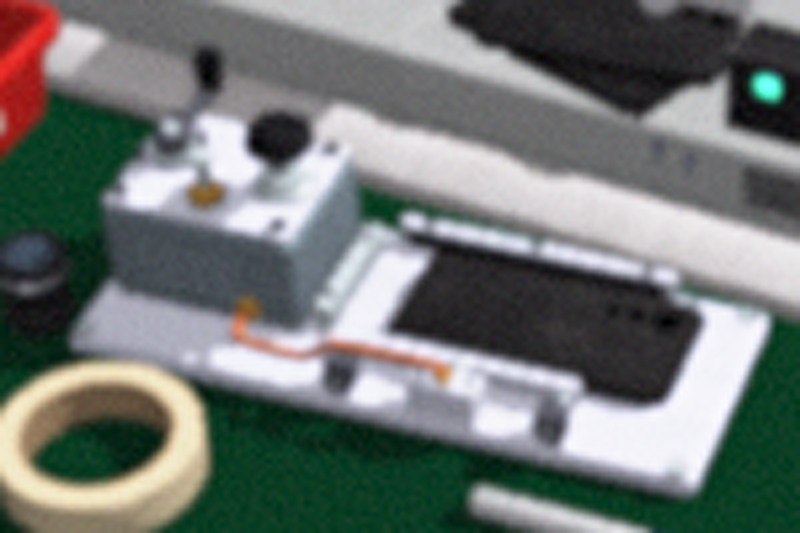

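The top crop shows plate corners at (708,48), (742,285) and (122,377), the plunger knob at (249,193), the valve knob at (108,113), the shaft at (126,208), and the shell from (386..404) to (660..678). The lever is near shut. The scene crop agrees: plunger (280,135), nut (206,192).

```bash
python3 - <<'E'
from h import *
from scipy.optimize import least_squares
c=lambda U,V,ox,oy:((U+.5)/5.33-.5+ox,(V+.5)/5.33-.5+oy)
t=[((708,48),(50,-158,12)),((742,285),(-78,-158,12)),((122,377),(-78,172,12)),((249,193),(-4,80,114)),((126,208),(0,142,84))]
s=[((770,316),(50,-158,12)),((690,494),(-78,-158,12)),((72,345),(-78,172,12)),((280,128),(-4,80,114))]
def mk(l,n,ox,oy): return n,np.array([c(*p,ox,oy) for p,_ in l]),np.array([q for _,q in l])
D=[mk(t,"top",212,155),mk(s,"scene",195,145)]
for sel in (D[:1],D[1:],D):
    f=lambda N:np.concatenate([(proj(n,nest(P,N))-uv).ravel() for n,uv,P in sel])
    r=least_squares(f,[480,0,.14]);print(r.x,np.abs(r.fun).max().round(2))
N=r.x;np.save("N.npy",N)
def loc(U,V,z):
    w=back("top",c(U,V,212,155),z); d=w[:2]-N[:2];C,S=np.cos(N[2]),np.sin(N[2]);return (np.array([[C,S],[-S,C]])@d).round(1)
for q in((660,82),(678,215),(386,120),(404,257)):print(loc(*q,22))
print("knob",loc(108,113,112)); print("loupe",back("top",c(55,346,212,155),44))
for p in((0,-30,12),(0,-140,20),(0,142,74),(-4,80,114),(-26,112,84)):print(p,nest(p,N).round(1))
E
```

```text
[ 4.55971102e+02 -7.25640175e+01  1.26074129e-01] 0.91
[ 4.52647640e+02 -7.56325881e+01  1.28177559e-01] 0.84
[ 4.55143080e+02 -7.35840491e+01  1.25678785e-01] 1.67
[  34.4 -128.9]
[ -36.  -127.9]
[35.4 15.3]
[-36.9  15.9]
knob [ 45.2 143.1]
loupe [372.84997647 113.94826898  44.        ]
(0, -30, 12) [[ 458.9 -103.3   12. ]]
(0, -140, 20) [[ 472.7 -212.5   20. ]]
(0, 142, 74) [[437.3  67.3  74. ]]
(-4, 80, 114) [[441.1   5.3 114. ]]
(-26, 112, 84) [[415.3  34.3  84. ]]
```

```bash
python3 -m crank '[[[0,0,0,0,0,-1,0],[0,0,0,0,0,-1,0],[0,0,0,0,0,-1,0],[0,0,0,0,0,-1,0],[-1,-1,0,0,0,0,0],[-1,-1,0,0,0,0,0],[-1,-1,0,0,0,0,0],[-1,-1,0,0,0,0,0]]]' 30
python3 -m crank '[[[-1,-1,0,0,0,0,0],[-1,-1,0,0,0,0,0],[0,-1,0,0,0,0,0],[0,-1,0,0,0,0,0],[0,-1,0,0,0,0,0],[0,-1,0,0,0,0,0],[0,-1,0,0,0,0,0],[0,-1,0,0,0,0,0]]]'
cat >>h.py <<'E'
def st():
    N=np.load("N.npy");T=tool();C,S=np.cos(N[2]),np.sin(N[2]);A=np.array([[C,S],[-S,C]])
    print("nest",(A@(T[:2,3]-N[:2])).round(1),"z",T[2,3].round(1),"toolx,z in nest",(A@T[:2,0]).round(3),T[:3,2].round(3),"F",sense()["force"].round(1),"t",sense()["time_s"])
E
python3 -c "from h import *;st()"
```

```text
time_s: 0.9
eef_pos: [333.9, 387.9, 231.0]
ee_rot: [-0.0, -0.061, 0.998, -0.0]
force: [-0.5, 0.1, -0.9]
grip_width: -0.002
grip_force: 0.0
time_s: 1.7
eef_pos: [407.1, 195.6, 231.1]
ee_rot: [-0.0, -0.061, 0.998, -0.0]
force: [0.3, 0.4, 0.2]
grip_width: -0.001
grip_force: 0.0
nest [-14. 273.] z 231.1 toolx,z in nest [-1.     0.003] [-0.001 -0.    -1.   ] F [0.3 0.4 0.2] t 1.7
```

```bash
python3 -m crank '[[[-0.4,-1,0,0,0,0,0],[0,-1,0,0,0,0,0],[0,-1,0,0,0,0,0],[0,-1,0,0,0,0,0],[0,-1,0,0,0,0,0],[0,-1,0,0,0,0,0],[0,-0.4,0,0,0,0,0],[0,0,0,0,0,0,0]]]'
python3 - <<'E'
from h import *
st();np.save("T1.npy",tool());a=capture("wrist");cv2.imwrite("pics/w1.png",a)
P=[(0,142,84),(-4,80,114),(-26,112,90),(45,142,112),(0,45,28),(50,-158,12)]
print(proj("wrist",nest(P,np.load("N.npy")),np.load("T1.npy")).round(0).tolist())
E
```

```text
time_s: 2.5
eef_pos: [436.7, 38.4, 231.1]
ee_rot: [-0.0, -0.06, 0.998, 0.0]
force: [0.5, -0.0, -0.8]
grip_width: 0.003
grip_force: 0.0
nest [ -4.2 113.4] z 231.1 toolx,z in nest [-1.     0.005] [-0.  0. -1.] F [ 0.5 -0.  -0.8] t 2.5
[[350.0, 194.0], [287.0, 199.0], [321.0, 170.0], [351.0, 245.0], [266.0, 181.0], [117.0, 216.0]]
```

View pics/w1.png

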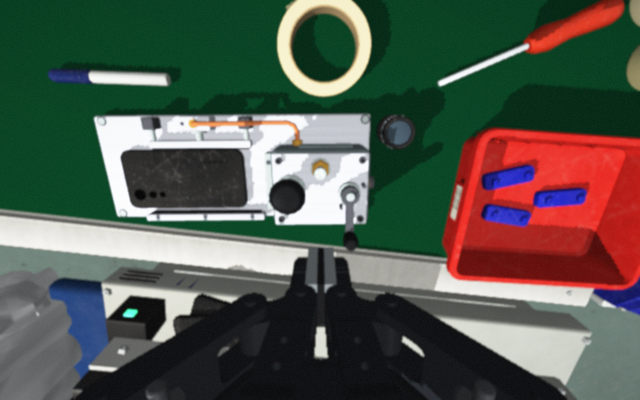

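The wrist view agrees with the fit: plunger (288,196), shaft (349,194), nut (320,170), valve knob (351,240). Next I go to the shell's open end.

```bash
python3 -m crank '[[[-0.17,-1,0,0,0,0,0],[0,-1,0,0,0,0,0],[0,-1,0,0,0,0,0],[0,-1,0,0,0,0,0],[0,-1,0,0,0,0,0],[0,-1,0,0,0,0,0],[0,-1,0,0,0,0,0],[0,-1,0.3,0,0,0,0]]]'
python3 -m crank '[[[0,-1,1,0,0,0,0],[0,-1,1,0,0,0,0],[0,-0.9,1,0,0,0,0],[0,0,1,0,0,0,0],[0,0,1,0,0,0,0],[0,0,1,0,0,0,0],[0,0,0.6,0,0,0,0],[0,0,0,0,0,0,0]]]'
python3 -c "from h import *;st()"
```

```text
time_s: 3.35
eef_pos: [466.2, -158.9, 224.4]
ee_rot: [0.001, -0.062, 0.998, -0.0]
force: [0.3, 0.5, 0.1]
grip_width: -0.001
grip_force: 0.0
time_s: 4.15
eef_pos: [473.9, -229.1, 56.9]
ee_rot: [-0.002, -0.062, 0.998, 0.001]
force: [-0.2, 0.1, 0.7]
grip_width: -0.002
grip_force: 0.0
nest [  -0.9 -156.6] z 56.9 toolx,z in nest [-1.     0.002] [-0.003  0.003 -1.   ] F [-0.2  0.1  0.7] t 4.15
```

```bash
python3 -m crank '[[[0,0,0.6,0,0,0,0],[0,0,0.5,0,0,0,0],[0,0,0.3,0,0,0,0],[0,0,0.18,0,0,0,0],[0,0,0,0,0,0,0],[0,0.3,0,0,0,0,0],[0,0.3,0,0,0,0,0],[0,0.2,0,0,0,0,0]]]'
python3 -c "from h import *;st()"
python3 -m crank '[[[0,0.15,0,0,0,0,0],[0,0.15,0,0,0,0,0],[0,0.15,0,0,0,0,0],[0,0,0,0,0,0,0],[0,0,0,0,0,0,0],[0,0,0,0,0,0,0],[0,0,0,0,0,0,0],[0,0,0,0,0,0,0]]]'
python3 - <<'E'
from h import *
st();np.save("T2.npy",tool());cv2.imwrite("pics/w2.png",capture("wrist"));t=capture("top");cv2.imwrite("pics/t2.png",cv2.resize(t[155:235,212:362],None,fx=5.33,fy=5.33,interpolation=cv2.INTER_CUBIC))
E
```

```text
time_s: 4.95
eef_pos: [471.8, -210.2, 19.6]
ee_rot: [0.0, -0.062, 0.998, -0.0]
force: [0.1, -0.5, -0.6]
grip_width: -0.0
grip_force: 0.0
nest [  -0.6 -137.6] z 19.6 toolx,z in nest [-1.     0.003] [ 0. -0. -1.] F [ 0.1 -0.5 -0.6] t 4.95
time_s: 5.75
eef_pos: [470.5, -200.0, 19.3]
ee_rot: [-0.0, -0.061, 0.998, 0.0]
force: [0.9, 0.4, 0.0]
grip_width: -0.001
grip_force: 0.0
nest [  -0.6 -127.4] z 19.3 toolx,z in nest [-1.     0.003] [-0.  0. -1.] F [0.9 0.4 0. ] t 5.75
```

View pics/w2.png

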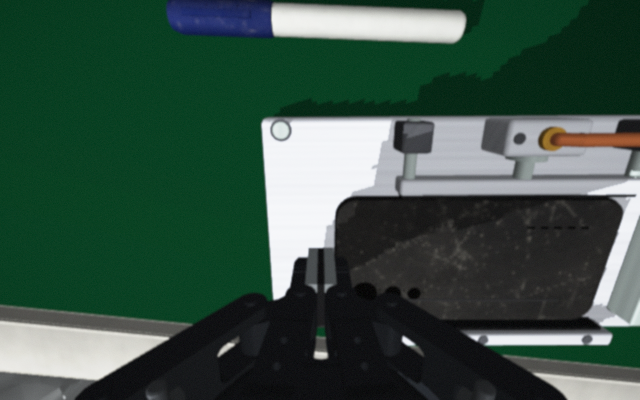

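The wrist view shows the closed fingertips against the shell's end, at (336,260), with a small gap still left to the stop at (625,260). I'll lower slightly and keep pushing.

```bash
python3 -m crank '[[[0,0,0.1,0,0,0,0],[0,0.1,0,0,0,0,0],[0,0.1,0,0,0,0,0],[0,0.1,0,0,0,0,0],[0,0.1,0,0,0,0,0],[0,0.08,0,0,0,0,0],[0,0,0,0,0,0,0],[0,0,0,0,0,0,0]]]'
python3 -c "from h import *;st()"
python3 -m crank '[[[0,0.04,0,0,0,0,0],[0,0.04,0,0,0,0,0],[0,0,0,0,0,0,0],[0,0,0,0,0,0,0],[0,0,0,0,0,0,0],[0,0,0,0,0,0,0],[0,0,0,0,0,0,0],[0,0,0,0,0,0,0]]]'
python3 -c "from h import *;st()"
```

```text
time_s: 6.65
eef_pos: [469.1, -188.0, 16.8]
ee_rot: [0.0, -0.061, 0.998, -0.0]
force: [-0.2, 0.4, 0.5]
grip_width: -0.003
grip_force: 0.0
nest [  -0.5 -115.3] z 16.8 toolx,z in nest [-1.     0.003] [ 0. -0. -1.] F [-0.2  0.4  0.5] t 6.65
time_s: 7.45
eef_pos: [468.8, -186.1, 16.8]
ee_rot: [0.0, -0.061, 0.998, -0.0]
force: [-0.5, -0.2, 1.2]
grip_width: -0.001
grip_force: 0.0
nest [  -0.6 -113.3] z 16.8 toolx,z in nest [-1.     0.003] [ 0. -0. -1.] F [-0.5 -0.2  1.2] t 7.45
```

```bash
python3 -m crank '[[[0,0.04,0,0,0,0,0],[0,0.04,0,0,0,0,0],[0,0,0,0,0,0,0],[0,0,0,0,0,0,0],[0,0,0,0,0,0,0],[0,0,0,0,0,0,0],[0,0,0,0,0,0,0],[0,0,0,0,0,0,0]]]'
python3 -c "from h import *;st()"
python3 -m crank '[[[0,0.03,0,0,0,0,0],[0,0.03,0,0,0,0,0],[0,0,0,0,0,0,0],[0,0,0,0,0,0,0],[0,0,0,0,0,0,0],[0,0,0,0,0,0,0],[0,0,0,0,0,0,0],[0,0,0,0,0,0,0]]]'
python3 -c "from h import *;st();cv2.imwrite('pics/w3.png',capture('wrist')[80:380,200:640])"
```

```text
time_s: 8.25
eef_pos: [468.5, -184.1, 16.8]
ee_rot: [-0.0, -0.061, 0.998, 0.0]
force: [-0.6, -0.2, -0.4]
grip_width: 0.001
grip_force: 0.0
nest [  -0.6 -111.3] z 16.8 toolx,z in nest [-1.     0.003] [-0.  0. -1.] F [-0.6 -0.2 -0.4] t 8.25
time_s: 9.05
eef_pos: [468.7, -183.1, 17.0]
ee_rot: [0.0, -0.061, 0.998, -0.001]
force: [1.5, -5.4, -0.0]
grip_width: -0.001
grip_force: 2.6
nest [  -0.3 -110.4] z 17.0 toolx,z in nest [-1.     0.003] [ 0.001 -0.001 -1.   ] F [ 1.5 -5.4 -0. ] t 9.05
```

View pics/w3.png

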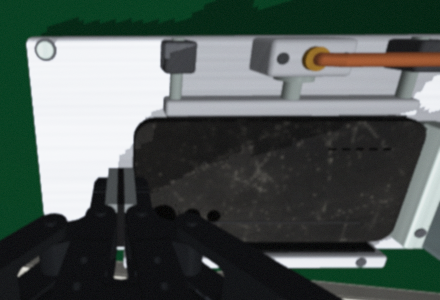

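Contact at 5.4 N, and the picture shows the shell's far end against the stop at (425,180). The shell is home. Next is the valve.

```bash
python3 -m crank '[[[0,-0.5,0,0,0,0,0],[0,0,-1,0,0,0,0],[0,0,-1,0,0,0,0],[0,0,-1,0,0,0,0],[0,0,-1,0,0,0,0],[0,0,-1,0,0,0,0],[-0.9,1,-1,0,0,0,0],[-0.9,1,0,0,0,0,0]]]'
python3 -m crank '[[[0,1,0,0,0,0,0],[0,1,0,0,0,0,0],[0,1,0,0,0,0,0],[0,1,0,0,0,0,0],[0,1,0,0,0,0,0],[0,1,0,0,0,0,0],[0,1,0,0,0,0,0],[0,0.3,0,0,0,0,0]]]'
python3 -c "from h import *;st();"
```

```text
time_s: 9.9
eef_pos: [509.7, -140.4, 170.0]
ee_rot: [0.002, -0.06, 0.998, -0.001]
force: [-0.0, 0.6, -0.5]
grip_width: 0.0
grip_force: 0.0
time_s: 10.7
eef_pos: [485.5, 42.8, 166.6]
ee_rot: [-0.001, -0.062, 0.998, 0.0]
force: [0.5, 0.2, -0.2]
grip_width: 0.002
grip_force: 0.0
nest [ 44.7 111.6] z 166.6 toolx,z in nest [-1.     0.001] [-0.002  0.001 -1.   ] F [ 0.5  0.2 -0.2] t 10.7
```

```bash
python3 -m crank '[[[0,-0.1,1,0,0,0,0],[0,0,1,0,0,0,0],[0,0,0.8,0,0,0,0],[0,0,0,0,0,0,0],[0,0.3,0,0,0,0,0],[0,0.3,0,0,0,0,0],[0,0.2,0,0,0,0,0],[0,0,0,0,0,0,0]]]'
python3 -c "from h import *;st();"
```

```text
time_s: 11.5
eef_pos: [484.1, 59.4, 97.5]
ee_rot: [0.001, -0.062, 0.998, -0.0]
force: [-0.1, -0.5, 0.3]
grip_width: 0.0
grip_force: 0.0
nest [ 45.4 128.3] z 97.5 toolx,z in nest [-1.     0.002] [ 0.001 -0.    -1.   ] F [-0.1 -0.5  0.3] t 11.5
```

```bash
python3 -m crank '[[[0,0.2,0,0,0,0,0],[0,0.2,0,0,0,0,0],[0,0.2,0,0,0,0,0],[0,0.2,0,0,0,0,0],[0,0.2,0,0,0,0,0],[0,0,0,0,0,0,0],[0,0,0,0,0,0,0],[0,0,0,0,0,0,0]]]'
python3 -c "from h import *;st();"
python3 -m crank '[[[0.15,0.2,0,0,0,0,0],[0.15,0.2,0,0,0,0,0],[0.15,0.2,0,0,0,0,0],[0.15,0.2,0,0,0,0,0],[0.15,0.2,0,0,0,0,0],[0.15,0.2,0,0,0,0,0],[0,0,0,0,0,0,0],[0,0,0,0,0,0,0]]]'
python3 - <<'E'
from h import *
st();a=capture("wrist");b=capture("top")[155:235,212:362]
cv2.imwrite("pics/v1.png",np.vstack([a[60:360,120:570],cv2.resize(b,(450,240),interpolation=cv2.INTER_CUBIC)]))
E
```

```text
time_s: 12.3
eef_pos: [481.0, 83.5, 96.8]
ee_rot: [0.0, -0.061, 0.998, 0.0]
force: [0.0, 0.7, 0.1]
grip_width: 0.001
grip_force: 0.0
nest [ 45.3 152.6] z 96.8 toolx,z in nest [-1.     0.003] [ 0.  0. -1.] F [0.  0.7 0.1] t 12.3
time_s: 13.1
eef_pos: [454.7, 110.7, 96.8]
ee_rot: [-0.0, -0.061, 0.998, 0.0]
force: [0.3, -0.5, -0.0]
grip_width: -0.001
grip_force: 0.0
nest [ 22.6 182.9] z 96.8 toolx,z in nest [-1.     0.003] [-0.  0. -1.] F [ 0.3 -0.5 -0. ] t 13.1
```

View pics/v1.png

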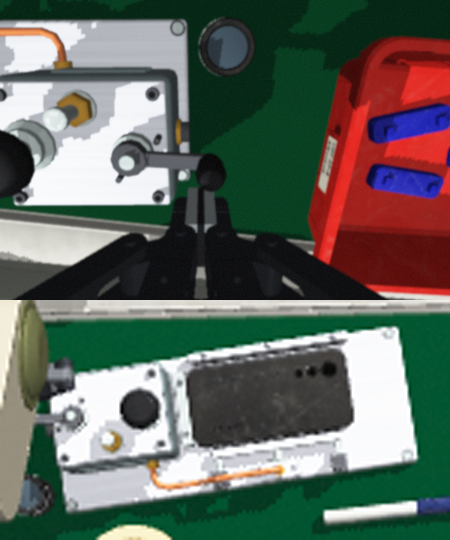

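The picture shows the knob at (210,172) against the fingertips, with the lever within about 10° of open. I'll push a little more until it meets its stop.

```bash
python3 -m crank '[[[0.05,0,0,0,0,0,0],[0.05,0,0,0,0,0,0],[0.05,0,0,0,0,0,0],[0.05,0,0,0,0,0,0],[0,0,0,0,0,0,0],[0,0,0,0,0,0,0],[0,0,0,0,0,0,0],[0,0,0,0,0,0,0]]]'
python3 -c "from h import *;st();"
python3 -m crank '[[[0.04,0,0,0,0,0,0],[0.04,0,0,0,0,0,0],[0,0,0,0,0,0,0],[0,0,0,0,0,0,0],[0,0,0,0,0,0,0],[0,0,0,0,0,0,0],[0,0,0,0,0,0,0],[0,0,0,0,0,0,0]]]'
python3 -c "from h import *;st();"
```

```text
time_s: 14.0
eef_pos: [450.8, 109.9, 97.0]
ee_rot: [0.001, -0.061, 0.998, 0.0]
force: [5.2, 1.7, -2.1]
grip_width: 0.002
grip_force: 2.7
nest [ 18.7 182.6] z 97.0 toolx,z in nest [-1.     0.003] [ 0.003  0.    -1.   ] F [ 5.2  1.7 -2.1] t 14.0
time_s: 14.8
eef_pos: [450.3, 109.8, 97.3]
ee_rot: [0.003, -0.061, 0.998, 0.0]
force: [12.4, 4.1, -6.5]
grip_width: 0.003
grip_force: 6.3
nest [ 18.2 182.5] z 97.3 toolx,z in nest [-1.     0.004] [ 0.007  0.001 -1.   ] F [12.4  4.1 -6.5] t 14.8
```

The lever is on its stop at 12 N. Now back off and move above the plunger.

```bash
python3 -m crank '[[[-0.5,0,0,0,0,0,0],[0,0,-1,0,0,0,0],[0,0,-1,0,0,0,0],[0.7,-1,0,0,0,0,0],[0.45,-1,0,0,0,0,0],[0,-1,0,0,0,0,0],[0,-1,0,0,0,0,0],[0,-0.2,0,0,0,0,0]]]'
python3 -m crank '[[[0,0,0,0,0,0,0],[0,0,0,0,0,0,0],[0,0,0,0,0,0,0],[0,0,0,0,0,0,0],[0,0,0,0,0,0,0],[0,0,0,0,0,0,0],[0,0,0,0,0,0,0],[0,0,0,0,0,0,0]]]'
python3 - <<'E'
from h import *
st();np.save("T4.npy",tool());a=capture("wrist");b=capture("scene")[145:205,195:285];cv2.imwrite("pics/full4.png",a)
cv2.imwrite("pics/p1.png",np.vstack([cv2.resize(a[60:260,200:500],None,fx=1.5,fy=1.5),cv2.resize(b,(450,300),interpolation=cv2.INTER_CUBIC)]))
print(proj("wrist",nest([(-26,112,84),(-26,112,90),(-26,112,122),(-4,80,114),(-4,80,103)],np.load("N.npy")),tool()).round(0).tolist())
E
```

```text
time_s: 15.6
eef_pos: [444.6, 1.7, 146.8]
ee_rot: [-0.0, -0.06, 0.998, -0.0]
force: [-0.1, -0.3, 0.4]
grip_width: 0.0
grip_force: 0.0
time_s: 16.4
eef_pos: [444.6, 3.4, 146.8]
ee_rot: [-0.0, -0.061, 0.998, -0.0]
force: [0.9, -0.5, 0.9]
grip_width: 0.001
grip_force: 0.0
nest [-0.8 77.7] z 146.8 toolx,z in nest [-1.     0.003] [-0. -0. -1.] F [ 0.9 -0.5  0.9] t 16.4
[[370.0, 188.0], [371.0, 190.0], [380.0, 204.0], [326.0, 233.0], [326.0, 226.0]]
```

View pics/p1.png

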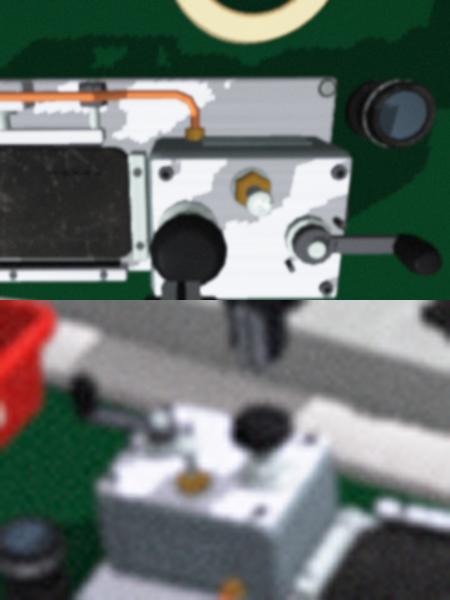

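The lever points to +y and the pin stands partly out: head (259,203), nut (252,189). That is about 12–14 mm. I have one view left, so I'll save it for after the third stroke, since at least three are needed.

```bash
python3 -m crank '[[[0.1,0,0.6,0,0,0,0],[0,0,0.5,0,0,0,0],[0,0,0,0,0,0,0],[0,0,0.2,0,0,0,0],[0,0,0.2,0,0,0,0],[0,0,0.14,0,0,0,0],[0,0,0,0,0,0,0],[0,0,0,0,0,0,0]]]'
python3 -c "from h import *;st();"
```

```text
time_s: 17.3
eef_pos: [442.7, 3.0, 106.9]
ee_rot: [0.001, -0.061, 0.998, -0.0]
force: [-3.1, 0.7, 10.8]
grip_width: 0.0
grip_force: 5.2
nest [-2.7 77.6] z 106.9 toolx,z in nest [-1.     0.003] [ 0.002 -0.    -1.   ] F [-3.1  0.7 10.8] t 17.3
```

```bash
python3 -m crank '[[[0,0,0.1,0,0,0,0],[0,0,0.1,0,0,0,0],[0,0,0,0,0,0,0],[0,0,0,0,0,0,0],[0,0,0,0,0,0,0],[0,0,0,0,0,0,0],[0,0,0,0,0,0,0],[0,0,0,0,0,0,0]]]'
python3 -c "from h import *;st();"
python3 -m crank '[[[0,0,0.08,0,0,0,0],[0,0,0.08,0,0,0,0],[0,0,0,0,0,0,0],[0,0,0,0,0,0,0],[0,0,0,0,0,0,0],[0,0,0,0,0,0,0],[0,0,0,0,0,0,0],[0,0,0,0,0,0,0]]]'
python3 -c "from h import *;st();"
```

```text
time_s: 18.1
eef_pos: [442.8, 3.0, 102.4]
ee_rot: [0.001, -0.061, 0.998, -0.0]
force: [-5.5, 1.8, 17.3]
grip_width: 0.001
grip_force: 8.5
nest [-2.6 77.6] z 102.4 toolx,z in nest [-1.     0.003] [ 0.002 -0.001 -1.   ] F [-5.5  1.8 17.3] t 18.1
time_s: 18.9
eef_pos: [443.1, 3.1, 101.8]
ee_rot: [0.002, -0.062, 0.998, -0.001]
force: [-22.7, 3.7, 63.7]
grip_width: -0.001
grip_force: 31.6
nest [-2.3 77.6] z 101.8 toolx,z in nest [-1.     0.002] [ 0.003 -0.001 -1.   ] F [-22.7   3.7  63.7] t 18.9
```

```bash
python3 -m crank '[[[0,0,-0.42,0,0,0,0],[0,0,-0.42,0,0,0,0],[0,0,0,0,0,0,0],[0,0,0,0,0,0,0],[0,0,0,0,0,0,0],[0,0,0,0,0,0,0],[0,0,0,0,0,0,0],[0,0,0,0,0,0,0]]]'
python3 -c "from h import *;st();cv2.imwrite('pics/s1.png',capture('wrist'))"
python3 -m crank '[[[0,0,0.23,0,0,0,0],[0,0,0.23,0,0,0,0],[0,0,0.24,0,0,0,0],[0,0,0,0,0,0,0],[0,0,0,0,0,0,0],[0,0,0,0,0,0,0],[0,0,0,0,0,0,0],[0,0,0,0,0,0,0]]]'
python3 -c "from h import *;st();"
```

```text
time_s: 19.7
eef_pos: [442.1, 3.1, 117.6]
ee_rot: [-0.0, -0.061, 0.998, 0.0]
force: [0.4, 0.6, 0.5]
grip_width: -0.002
grip_force: 0.0
nest [-3.3 77.7] z 117.6 toolx,z in nest [-1.     0.003] [-0.  0. -1.] F [0.4 0.6 0.5] t 19.7
time_s: 20.55
eef_pos: [442.8, 3.1, 102.2]
ee_rot: [0.001, -0.061, 0.998, -0.0]
force: [-8.9, 1.6, 28.6]
grip_width: 0.005
grip_force: 14.5
nest [-2.6 77.6] z 102.2 toolx,z in nest [-1.     0.003] [ 0.002 -0.001 -1.   ] F [-8.9  1.6 28.6] t 20.55
```

```bash
python3 -m crank '[[[0,0,-0.35,0,0,0,0],[0,0,-0.35,0,0,0,0],[0,0,0,0,0,0,0],[0,0,0,0,0,0,0],[0,0,0,0,0,0,0],[0,0,0,0,0,0,0],[0,0,0,0,0,0,0],[0,0,0,0,0,0,0]]]'
python3 -c "from h import *;st();cv2.imwrite('pics/s2.png',capture('wrist'))"
python3 -m crank '[[[0,0,0.23,0,0,0,0],[0,0,0.23,0,0,0,0],[0,0,0.24,0,0,0,0],[0,0,0,0,0,0,0],[0,0,0,0,0,0,0],[0,0,0,0,0,0,0],[0,0,0,0,0,0,0],[0,0,0,0,0,0,0]]]'
python3 -c "from h import *;st();"
python3 -m crank '[[[0,0,-0.35,0,0,0,0],[0,0,-0.35,0,0,0,0],[0,0,0,0,0,0,0],[0,0,0,0,0,0,0],[0,0,0,0,0,0,0],[0,0,0,0,0,0,0],[0,0,0,0,0,0,0],[0,0,0,0,0,0,0]]]'
python3 -c "from h import *;st();np.save('T5.npy',tool());cv2.imwrite('pics/s3.png',capture('wrist'))"
```

```text
time_s: 21.35
eef_pos: [442.1, 3.1, 117.6]
ee_rot: [-0.0, -0.061, 0.998, 0.0]
force: [0.2, -0.1, -0.2]
grip_width: 0.002
grip_force: 0.0
nest [-3.3 77.7] z 117.6 toolx,z in nest [-1.     0.003] [-0.  0. -1.] F [ 0.2 -0.1 -0.2] t 21.35
time_s: 22.2
eef_pos: [442.8, 3.1, 102.2]
ee_rot: [0.001, -0.061, 0.998, -0.0]
force: [-8.1, 2.7, 28.4]
grip_width: 0.003
grip_force: 14.5
nest [-2.6 77.6] z 102.2 toolx,z in nest [-1.     0.003] [ 0.002 -0.001 -1.   ] F [-8.1  2.7 28.4] t 22.2
time_s: 23.0
eef_pos: [442.1, 3.1, 117.6]
ee_rot: [-0.0, -0.061, 0.998, 0.0]
force: [-0.6, -0.3, -0.1]
grip_width: 0.001
grip_force: 0.0
nest [-3.3 77.7] z 117.6 toolx,z in nest [-1.     0.003] [-0.  0. -1.] F [-0.6 -0.3 -0.1] t 23.0
```

```bash
python3 -m crank '[[[0,0,-1,0,0,0,0],[0,0,-0.6,0,0,0,0],[0.7,0.7,0,0,0,0,0],[0.65,0.68,0,0,0,0,0],[0,0,0,0,-1,0,0],[0,0,0,0,-1,0,0],[0,0,0,0,-1,0,0],[0,0,0,0,-1,0,0]]]'
python3 -m crank '[[[0,0,0,0,0,0,0],[0,0,0,0,0,0,0],[0,0,0,0,0,0,0],[0,0,0,0,0,0,0],[0,0,0,0,0,0,0],[0,0,0,0,0,0,0],[0,0,0,0,0,0,0],[0,0,0,0,0,0,0]]]'
python3 - <<'E'
from h import *
st();T=tool();T5=np.load("T5.npy");N=np.load("N.npy");a=capture("wrist")
Z=[84,90,100,110,116,122]
P=nest([(-26,112,z) for z in Z],N)
p=proj("wrist",P,T);q=proj("wrist",P,T5);print(p.round(1).tolist(),q.round(1).tolist())
k=5
def crop(im,c,w,h):
    x,y=int(c[0]-w/2),int(c[1]-h/2);x=max(0,min(x,640-w));y=max(0,min(y,400-h));return x,y,cv2.resize(im[y:y+h,x:x+w],None,fx=k,fy=k,interpolation=cv2.INTER_CUBIC)
x,y,A=crop(a,p.mean(0),80,100);print(x,y)
r=[crop(cv2.imread(f"pics/s{i}.png"),q[3],50,40) for i in(1,2,3)];print(r[0][:2])
B=np.vstack([i[2] for i in r]);B=cv2.resize(B,(None),fx=500/600,fy=500/600)
A=cv2.resize(A,(400,500))
cv2.imwrite("pics/final.png",np.hstack([A,B]));print(A.shape,B.shape)
E
```

```text
time_s: 23.85
eef_pos: [404.3, 34.1, 158.0]
ee_rot: [0.267, -0.06, 0.962, 0.017]
force: [1.2, 0.3, 0.4]
grip_width: -0.002
grip_force: 0.0
time_s: 24.65
eef_pos: [404.7, 34.3, 157.7]
ee_rot: [0.264, -0.06, 0.962, 0.019]
force: [-0.4, -0.3, 0.7]
grip_width: -0.001
grip_force: 0.0
nest [-36.5 113.4] z 157.7 toolx,z in nest [-0.86   0.002] [ 0.506  0.068 -0.86 ] F [-0.4 -0.3  0.7] t 24.65
[[320.4, 181.4], [320.4, 187.1], [320.4, 197.3], [320.4, 208.1], [320.5, 214.9], [320.5, 222.1]] [[376.6, 203.7], [378.4, 206.8], [381.6, 212.3], [385.2, 218.5], [387.5, 222.6], [390.0, 227.0]]
280 151
(360, 198)
(500, 400, 3) (500, 208, 3)
```

View pics/final.png

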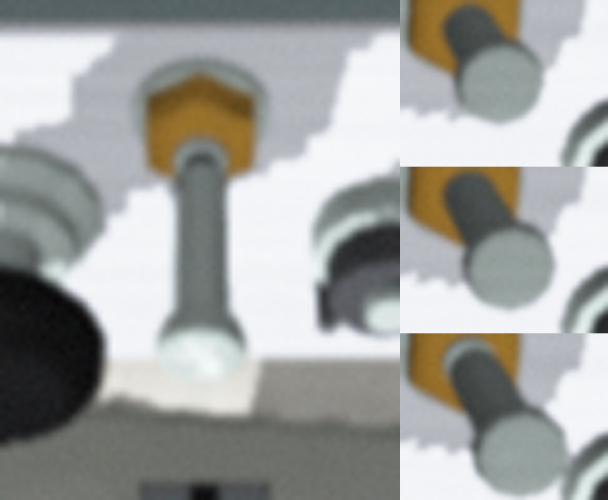

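The left panel shows the head's top at (200,355), which is image row 222 and so 38 mm above the nut. A ring and the groove are visible above the nut at (200,155). The right panels show about 19, 25.5 and 32 mm after strokes 1 to 3, so the pin is fully out. The arm is clear of everything, so I'm handing in.

```bash
python3 -c "from rig import *;print(finish_job())"
```

```text
the job is handed in; nothing more can be done
None
```

The job is handed in, though no verdict came back: the shell is home against the stop, the valve lever is on its open stop, and three full strokes brought the pin to about 32 mm (fully out) with its groove showing above the nut, at about 25 s.

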